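# Release the latched key of the switch box

## Robot

A 6-joint arm with a two-finger parallel gripper is mounted at the origin on a cart in front of the work surface, level with it; the furniture and walls round the work are solid. World frame = base frame: x ahead of the robot, y to its left, z up, the work surface at z = 0. Lengths are in m, angles in degrees, forces in N, time in s.
With the tool pointing down it reaches from about 0.35 to 0.875 m from the base axis. Payload 4.2 kg.
Tool frame: the origin (TCP) lies at the very end of the fingers, on their centre line; the grasp point (between the pads) lies 19 mm behind it; z points along the fingers, y is the line along which they close (so a half turn about z gives the same grasp; the last joint's range is limited). The gripper opens to 87 mm and grips with 3 to 60 N. Pads are 19 mm wide; open, the fingers measure 117 mm over their backs; the gripper's body (75 mm by 190 mm) begins 51 mm behind the grasp point.
Start: joints at [88.213, 22.042, 0.453, 0, -68.411, -14.817], TCP at [0.179, 0.599, 0.191] pointing down, gripper open.
Joint ranges: [-179.83, 179.83], [-69.29, 118.12], [-61.27, 80.66], [-181.25, 117.63], [-171.15, -9.14], [-177.46, 177.46]. Speed limits (degrees/s): [159.86, 159.86, 180, 180, 180, 180].

## Interface

Orientations are given as a 3x3 rotation matrix whose columns are the frame's x, y, z axes.
In Python, from station import sense, optics, r gives the robot as it stands. The module is installed in compiled form; this text tells all that it offers.
- The arm moves only by the shell command python3 -m pendant 'ROWS' [OPENING]. ROWS is JSON, a list that holds one entry, the list of rows, each a list of 4 numbers: the shift along the tool's x, y, z normalised to -1 to 1, where 1 is 100 mm, then the turn about the tool's z normalised to -1 to 1, where 1 is 2 rad. A call has 1 to 8 rows; each row is the pose to reach, as a shift and turn from the pose commanded when the call began, along the tool's axes at that moment; what a row does not reach only later rows make up. A row lasts 1/10 s, in which the tool goes at most 50 mm and 8.59 degrees, less where a joint would pass 70% of its speed; a pose out of reach is approached as far as the arm can. A call with a number of a shift or a turn outside -1 to 1 is refused whole. A call with a gripper value outside its range is refused whole. OPENING is the closure, from 0 (fully open) to 1 (shut), set as the call begins (- or left out, the last holds). The fingers move at their own pace and stop on an object; the grip force is fixed at half the most. Time passes only in rows, so rows that repeat a pose let the fingers close. It gives the time, the measured TCP pose, the force, the opening and the grip force at its end, in the units of the state.
- sense(): the state, without advancing time (a new reading comes with each control period).
- optics.capture(name): name is "scene" or "side" or "wrist"; returns the picture (480x640x3 uint8, red, green, blue); there is no depth.
- optics.get_calibration(name): a dict with "camera_matrix" (3x3 intrinsics, pixels), "distortion" ([k1, k2, p1, p2, k3] as OpenCV has them; the pictures are not rectified), "camera_from_world" (4x4, takes a point from world to camera coordinates). Camera axes: x right, y down, z forward; pixel columns grow to the right and rows downward; lengths in m; the calibration is good to about 2 mm. A picture is of the moment at which its call begins: read the wrist's pose just before it. get_calibration takes no time and is no camera call; for the wrist camera it gives the pose at the moment of the call.
- r.finish_job(): hands the job in; it is judged then, once.
The state is a dict: "time_s": time; "joints": joint angles; "joint_velocities": joint speeds; "effort": joint torques, N m; "tcp_pos": TCP position; "ee_rot": TCP orientation; "wrist_force": force on the tool from outside, world axes, zero at the start; "moment": the same for the moment, N m; "gripper_width": opening from 0.0 (shut) to 1.0 (fully open); "gripper_force": force on a finger pad.
Only numpy, scipy, OpenCV 4.12 (cv2) and the standard library are available. Lean on these libraries where they do the work, as an engineer would, in place of code of your own. Each camera call takes 0.05 s, during which the arm holds its last target. There are 200 camera calls.

## Task

One of the four identical keys on the grey switch box has been left latched down. With the fingertips tap every key lightly, one after the other from left to right as seen from the robot, to find out which one it is, and only then press the latched key firmly in and let go, so that it springs up level with the others. Do not push the raised keys in, and do not shift, tip or lift the things lying round the box.

Things in the scene. Friction and masses are not known exactly. Their poses are not given: they have to be found in the camera images.
- box_top (a point): centre of the top plate of the grey four-channel switch box, which is fixed to the bench: 84 mm deep (its x axis, pointing away from the robot), 224 mm wide (its y axis, pointing to the left), 60 mm tall. Four identical keys stand in one row along its y axis, at y = +72, +24, -24 and -72 mm from this point
- key_a_top (a point): centre of the top face of key a, one of four identical square white keys (28 x 28 mm, 48 mm apart). The letter does not tell its place in the row. The top face stands 16 mm above the box's top plate when the key is raised, about 11.5 mm when it is latched down, 6 mm when it is pressed to the stop
- key_b_top (a point): centre of the top face of key b, one of four identical square white keys (28 x 28 mm, 48 mm apart). The letter does not tell its place in the row. The top face stands 16 mm above the box's top plate when the key is raised, about 11.5 mm when it is latched down, 6 mm when it is pressed to the stop
- key_c_top (a point): centre of the top face of key c, one of four identical square white keys (28 x 28 mm, 48 mm apart). The letter does not tell its place in the row. The top face stands 16 mm above the box's top plate when the key is raised, about 11.5 mm when it is latched down, 6 mm when it is pressed to the stop
- key_d_top (a point): centre of the top face of key d, one of four identical square white keys (28 x 28 mm, 48 mm apart). The letter does not tell its place in the row. The top face stands 16 mm above the box's top plate when the key is raised, about 11.5 mm when it is latched down, 6 mm when it is pressed to the stop
- key_a (a joint): how far key a is down (m): 0 raised, about 0.0045 latched down, 0.010 at the stop. A raised key yields only above 4 N and then 1 mm per newton (14 N at the stop). The latched key stays firm up to about 8 N; pressed in to 0.007 or deeper (11 N at 0.007, 14 N at the stop) its latch lets go, and it springs up to 0 when the finger is lifted
- key_b (a joint): how far key b is down (m): 0 raised, about 0.0045 latched down, 0.010 at the stop. A raised key yields only above 4 N and then 1 mm per newton (14 N at the stop). The latched key stays firm up to about 8 N; pressed in to 0.007 or deeper (11 N at 0.007, 14 N at the stop) its latch lets go, and it springs up to 0 when the finger is lifted
- key_c (a joint): how far key c is down (m): 0 raised, about 0.0045 latched down, 0.010 at the stop. A raised key yields only above 4 N and then 1 mm per newton (14 N at the stop). The latched key stays firm up to about 8 N; pressed in to 0.007 or deeper (11 N at 0.007, 14 N at the stop) its latch lets go, and it springs up to 0 when the finger is lifted
- key_d (a joint): how far key d is down (m): 0 raised, about 0.0045 latched down, 0.010 at the stop. A raised key yields only above 4 N and then 1 mm per newton (14 N at the stop). The latched key stays firm up to about 8 N; pressed in to 0.007 or deeper (11 N at 0.007, 14 N at the stop) its latch lets go, and it springs up to 0 when the finger is lifted
- marker_blue_mid (a point): black and white marker pen lying in front of the box, 135 x 17 x 16 mm, loose, not part of the job; this point is its centre
- fitting_0_mid (a point): small tan hexagonal fitting lying in front of the box, 22 x 10 x 8 mm, loose, not part of the job; this point is its centre
- beaker_50_mid (a point): small glass beaker right of the box, 45 mm across, 58 mm tall, loose, not part of the job; this point is its centre
- vial_03_mid (a point): small vial with a screw cap right of the box, 12 mm across, 32 mm tall, loose, not part of the job; this point is its centre
- tube_cutter_mid (a point): small green tube cutter left of the box, 50 x 26 x 28 mm, loose, not part of the job; this point is its centre
- column_bb_mid (a point): thin metal column lying behind the box, 128 x 20 x 17 mm, loose, not part of the job; this point is its centre

How it is judged (in metres and radians):
On the way, in this order (a step that is already met when the one before it is completed fails the run):
1. the fingers touch the leftmost key (more than 0.5 N) while the latched key is still down (((contact force between the fingers and key_a above 0.5 N and y of key_a_top in the frame of box_top between 0.052 and 0.092 m) or (contact force between the fingers and key_b above 0.5 N and y of key_b_top in the frame of box_top between 0.052 and 0.092 m) or (contact force between the fingers and key_c above 0.5 N and y of key_c_top in the frame of box_top between 0.052 and 0.092 m) or (contact force between the fingers and key_d above 0.5 N and y of key_d_top in the frame of box_top between 0.052 and 0.092 m)) and value of joint key_a above 0.0035 m), for 0.02 s.
2. the fingers touch the second key from the left (more than 0.5 N) while the latched key is still down (((contact force between the fingers and key_a above 0.5 N and y of key_a_top in the frame of box_top between 0.004 and 0.044 m) or (contact force between the fingers and key_b above 0.5 N and y of key_b_top in the frame of box_top between 0.004 and 0.044 m) or (contact force between the fingers and key_c above 0.5 N and y of key_c_top in the frame of box_top between 0.004 and 0.044 m) or (contact force between the fingers and key_d above 0.5 N and y of key_d_top in the frame of box_top between 0.004 and 0.044 m)) and value of joint key_a above 0.0035 m), for 0.02 s.
3. the fingers touch the third key from the left (more than 0.5 N) while the latched key is still down (((contact force between the fingers and key_a above 0.5 N and y of key_a_top in the frame of box_top between -0.044 and -0.004 m) or (contact force between the fingers and key_b above 0.5 N and y of key_b_top in the frame of box_top between -0.044 and -0.004 m) or (contact force between the fingers and key_c above 0.5 N and y of key_c_top in the frame of box_top between -0.044 and -0.004 m) or (contact force between the fingers and key_d above 0.5 N and y of key_d_top in the frame of box_top between -0.044 and -0.004 m)) and value of joint key_a above 0.0035 m), for 0.02 s.
4. the fingers touch the rightmost key (more than 0.5 N) while the latched key is still down (((contact force between the fingers and key_a above 0.5 N and y of key_a_top in the frame of box_top between -0.092 and -0.052 m) or (contact force between the fingers and key_b above 0.5 N and y of key_b_top in the frame of box_top between -0.092 and -0.052 m) or (contact force between the fingers and key_c above 0.5 N and y of key_c_top in the frame of box_top between -0.092 and -0.052 m) or (contact force between the fingers and key_d above 0.5 N and y of key_d_top in the frame of box_top between -0.092 and -0.052 m)) and value of joint key_a above 0.0035 m), for 0.02 s.
5. the latched key is pressed in deeper by the fingers, more than 5.3 mm below its raised height (value of joint key_a above 0.0053 m and contact force between the fingers and key_a above 2 N), for 0.02 s.
At the end, for the whole second after the job is handed in: all four keys are raised (each less than 1.5 mm down), and every loose thing stands within 20 mm of where it was (value of joint each of key_a, key_b, key_c, key_d below 0.0015 m and not (distance of marker_blue_mid from where it was at the start of the episode above 0.02 m) and not (distance of fitting_0_mid from where it was at the start of the episode above 0.02 m) and not (distance of beaker_50_mid from where it was at the start of the episode above 0.02 m) and not (distance of vial_03_mid from where it was at the start of the episode above 0.02 m) and not (distance of tube_cutter_mid from where it was at the start of the episode above 0.02 m) and not (distance of column_bb_mid from where it was at the start of the episode above 0.02 m)); the robot touches nothing.
It fails at once if a key that was raised is pushed more than 5 mm down (value of joint any of key_b, key_c, key_d above 0.005 m).
It fails at once if a loose thing beside the box is shifted or lifted by more than 20 mm, or an upright one is tipped (distance of any of marker_blue_mid, fitting_0_mid, beaker_50_mid, vial_03_mid, tube_cutter_mid, column_bb_mid from where it was at the start of the episode above 0.02 m or angle between any of beaker_50_mid, vial_03_mid's own z axis and vertical above 0.5 rad).
It also fails if it takes over 48 s, if anything falls off the work surface, if the arm or the gripper's body presses on something with over 40 N, if the wrist force passes 120 N, or if a joint passes its speed limit or range.

## Working session

There is one attempt and no reset: what is moved stays moved. The work goes in short steps, Python scripts to look and compute and a shell command to move; the robot and the scene stay as the last step left them, time stands still between calls to the robot, and variables do not carry over. Pictures are saved under pics/ and viewed, at most 10 in all, crops included, and the job is handed in when it is done.

```bash
mkdir -p pics
python3 - <<'E'
from station import sense, optics, r
import cv2,numpy as np
s=sense();print(s['time_s'],s['tcp_pos'],np.round(s['ee_rot'],3).tolist(),s['gripper_width'],s['wrist_force'])
for n in("scene","side"):
    im=optics.capture(n);cv2.imwrite(f"pics/{n}0.png",im[:,:,::-1])
    c=optics.get_calibration(n);print(n,np.round(c['camera_matrix'],1).tolist(),np.round(c['camera_from_world'],3).tolist(),c['distortion'])
E
```

```text
0.0 [0.17838291 0.59830806 0.19005816] [[0.958, -0.286, -0.001], [-0.286, -0.958, -0.002], [0.0, 0.002, -1.0]] 1.0013320701188992 [-0.25566299  0.68866043  0.38235187]
scene [[619.2, 0.0, 317.1], [0.0, 619.2, 243.5], [0.0, 0.0, 1.0]] [[0.83, -0.558, -0.025, -0.425], [-0.252, -0.335, -0.908, 0.178], [0.498, 0.76, -0.418, 0.837], [0.0, 0.0, 0.0, 1.0]] [-0.18689269  0.          0.          0.          0.        ]
side [[533.1, 0.0, 324.0], [0.0, 533.1, 235.7], [0.0, 0.0, 1.0]] [[1.0, -0.001, -0.006, -0.497], [-0.004, -0.893, -0.45, 0.01], [-0.005, 0.45, -0.893, 0.949], [0.0, 0.0, 0.0, 1.0]] [0.03517523 0.         0.         0.         0.        ]
```

View pics/scene0.png

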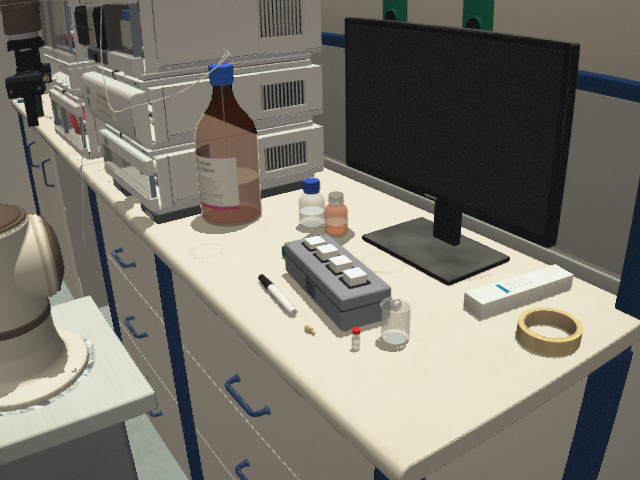

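View pics/side0.png

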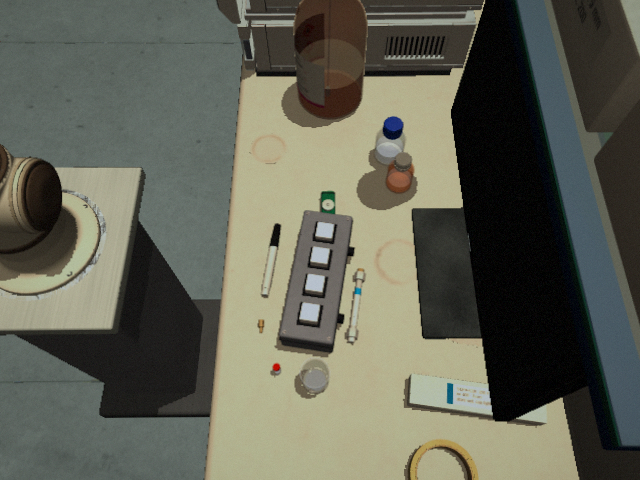

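The side view shows the four white keys at about (326,230), (319,256), (314,284), (310,313). The loose things lie close round the box, and the brown bottle is at (330,80). I'll cast the keys onto z = 0.076.

```bash
cat > h.py <<'E'
import cv2,numpy as np
from station import sense, optics, r
def cast(n,px,z,c=None):
    c=c or optics.get_calibration(n);T=np.array(c['camera_from_world']);R=T[:3,:3];o=-R.T@T[:3,3]
    p=cv2.undistortPoints(np.array(px,float).reshape(-1,1,2),np.array(c['camera_matrix']),np.array(c['distortion'])).reshape(-1,2)
    d=np.c_[p,np.ones(len(p))]@R
    return o+d*((z-o[2])/d[:,2])[:,None]
def keys(im,lo,amin,amax,roi):
    g=im.min(2);m=np.zeros_like(g);x0,y0,x1,y1=roi;m[y0:y1,x0:x1]=(g[y0:y1,x0:x1]>lo)*255
    cs,_=cv2.findContours(m,cv2.RETR_EXTERNAL,cv2.CHAIN_APPROX_NONE)
    return [(cv2.minAreaRect(c),cv2.contourArea(c)) for c in cs if amin<cv2.contourArea(c)<amax]
E
python3 - <<'E'
from h import *
im=cv2.imread('pics/side0.png')
g=im.min(2); print(g[300:330:3,295:330:3])
k=[]
for lo in(180,200):
  ks=keys(im,lo,100,900,(298,215,342,335));print([(np.round(a[0],1),np.round(a[1],1),b) for a,b in ks])
  P=cast('side',[a[0] for a,b in ks],0.076);print(np.round(P,4))
for nm,px,z in[('bottle',(330,110),0),('cutter',(328,203),.014),('beaker',(314,378),.03),('vial',(276,369),.016),('pen',(270,262),.008),('bottle2',(399,185),0),('boxcorners',(283,338),.06),('c',(334,343),.06),('c',(353,215),.06),('c',(306,212),.06),('monitor edge',(450,110),0.3)]:
  print(nm,np.round(cast('side',[px],z)[0],3))
E
```

```text
[[106 104 101 102 101 103 103 103 100 101 102 104]
 [103 106  18 180 172 154 103 103 103 100 102 105]
 [106 102 107 179 182 183 182 180 144  18 102 105]
 [106  92 141 181 185 181 184 182 119  46 107 106]
 [105  49 183 185 183 185 183 182  52  78 104 100]
 [104  26 180 181 182 181 183 182  30  95 105 100]
 [103  23 180 182 180 183 182 181  20 103 102  99]
 [108  11  54  56  57  84 109 123  18 106 100 101]
 [109  31  10  16  20  19  27  43  31 103 101 106]
 [108 111 106 106 108  95  87  73  59 103 104 104]]
[(array([309.3, 311.6]), array([16.3, 15.3]), 206.5), (array([314.7, 282.5]), array([16. , 14.6]), 190.0), (array([319.7, 254.9]), array([15.5, 13.6]), 172.0), (array([324.4, 229.9]), array([15.1, 12.8]), 164.5)]
[[ 0.4747 -0.1574  0.076 ]
 [ 0.4825 -0.1101  0.076 ]
 [ 0.4901 -0.0629  0.076 ]
 [ 0.4976 -0.018   0.076 ]]
[]Traceback (most recent call last):
  File "<stdin>", line 7, in <module>
  File "h.py", line 5, in cast
    p=cv2.undistortPoints(np.array(px,float).reshape(-1,1,2),np.array(c['camera_matrix']),np.array(c['distortion'])).reshape(-1,2)
      ~~~~~~~~~~~~~~~~~~~^^^^^^^^^^^^^^^^^^^^^^^^^^^^^^^^^^^^^^^^^^^^^^^^^^^^^^^^^^^^^^^^^^^^^^^^^^^^^^^^^^^^^^^^^^^
cv2.error: OpenCV(4.12.0) /io/opencv/modules/calib3d/src/undistort.dispatch.cpp:347: error: (-215:Assertion failed) CV_IS_MAT(_src) && CV_IS_MAT(_dst) && (_src->rows == 1 || _src->cols == 1) && (_dst->rows == 1 || _dst->cols == 1) && _src->cols + _src->rows - 1 == _dst->rows + _dst->cols - 1 && (CV_MAT_TYPE(_src->type) == CV_32FC2 || CV_MAT_TYPE(_src->type) == CV_64FC2) && (CV_MAT_TYPE(_dst->type) == CV_32FC2 || CV_MAT_TYPE(_dst->type) == CV_64FC2) in function 'cvUndistortPointsInternal'
```

Run:
```python
from h import *
for nm,px,z in[('bottle',(330,110),0),('bottleL',(295,90),0.05),('cutter',(328,203),.014),('beaker',(314,378),.03),('vial',(276,369),.016),('pen',(270,262),.008),('bottle2',(399,185),0),('corners',(283,338),.06),('c',(334,343),.06),('c',(353,215),.06),('c',(306,212),.06),('monitor edge',(450,110),0.3),('mon',(495,415),.1)]:
  print(nm,np.round(cast('side',[px],z)[0],3))
R=np.array(sense()['ee_rot']);p=sense()['tcp_pos']
for q in[(.25,.27,.22),(.36,.12,.22),(.4976,-.018,.15)]:
  print(np.round(R.T@(np.array(q)-p)*10,2))
```

```text
bottle [0.509 0.294 0.   ]
bottleL [0.441 0.302 0.05 ]
cutter [0.504 0.069 0.014]
beaker [ 0.481 -0.247  0.03 ]
vial [ 0.422 -0.23   0.016]
pen [ 0.403 -0.045  0.008]
bottle2 [0.637 0.115 0.   ]
corners [ 0.435 -0.193  0.06 ]
c [ 0.512 -0.201  0.06 ]
c [0.546 0.018 0.06 ]
c [0.466 0.025 0.06 ]
monitor edge [0.663 0.041 0.3  ]
mon [ 0.725 -0.31   0.1  ]
[ 1.62  2.94 -0.29]
[ 3.11  4.07 -0.29]
[4.82 4.99 0.41]
```

Keys read 48 mm apart, as they must be; the leftmost looks ~2 mm offset, which suggests it is lower. I'll set out, close the fingers, and stay clear of the bottle.

```bash
python3 -m pendant '[[[0.25,0.45,-0.3,0],[0.55,0.95,-0.3,0]]]' 1; python3 -m pendant '[[[0.25,0.45,0,0],[0.55,0.97,0,0]]]'; python3 -m pendant '[[[0.25,0.45,0,0],[0.5,0.97,0,0]]]'
```

```text
time_s: 0.3
tcp_pos: [0.2004, 0.5094, 0.2204]
ee_rot: [[0.959, -0.284, 0.001], [-0.284, -0.959, 0.001], [0.001, -0.001, -1.0]]
wrist_force: [0.1, -0.4, 0.7]
gripper_width: 0.89
gripper_force: 0.0
time_s: 0.5
tcp_pos: [0.2224, 0.4088, 0.2195]
ee_rot: [[0.958, -0.285, -0.0], [-0.285, -0.958, -0.001], [-0.0, 0.001, -1.0]]
wrist_force: [-0.1, 0.7, 1.1]
gripper_width: 0.723
gripper_force: 0.0
time_s: 0.7
tcp_pos: [0.2412, 0.3104, 0.2195]
ee_rot: [[0.958, -0.286, -0.0], [-0.286, -0.958, -0.001], [-0.0, 0.001, -1.0]]
wrist_force: [0.7, 0.7, 2.1]
gripper_width: 0.539
gripper_force: 0.0
```

```bash
python3 -m pendant '[[[0.2,0.45,0,0],[0.5,0.9,0,0],[0.5,0.98,0,0]]]'; python3 -m pendant '[[[0.4,0.35,0,0],[0.8,0.7,0,-0.03],[1,0.95,0,-0.065]]]'; python3 -m pendant '[[[0.4,0.3,0,0],[0.8,0.6,0,0],[1,0.9,0,0],[1,0.9,0,0],[1,0.9,0,0]]]';python3 -m pendant '[[[0.4,0,0,0],[0.6,0,0,0],[0.6,0,0,0],[0.6,0,0,0],[0.6,0,0,0]]]'
python3 - <<'E'
from h import *
s=sense();print(s['tcp_pos'],s['time_s'],s['wrist_force'],s['gripper_width'])
im=optics.capture('wrist');cv2.imwrite('pics/w1.png',im[:,:,::-1])
E
```

```text
time_s: 1.0
tcp_pos: [0.2608, 0.2005, 0.2196]
ee_rot: [[0.957, -0.289, -0.001], [-0.289, -0.957, -0.0], [-0.0, 0.001, -1.0]]
wrist_force: [0.4, 0.2, -0.1]
gripper_width: 0.261
gripper_force: 0.0
time_s: 1.3
tcp_pos: [0.3305, 0.0837, 0.2201]
ee_rot: [[0.988, -0.156, 0.001], [-0.156, -0.988, 0.0], [0.001, -0.001, -1.0]]
wrist_force: [0.6, -0.1, 0.4]
gripper_width: 0.033
gripper_force: 0.0
time_s: 1.8
tcp_pos: [0.4141, -0.0203, 0.2193]
ee_rot: [[0.987, -0.161, -0.002], [-0.161, -0.987, -0.0], [-0.002, 0.0, -1.0]]
wrist_force: [0.1, -0.5, -0.3]
gripper_width: 0.005
gripper_force: 0.0
time_s: 2.3
tcp_pos: [0.4724, -0.0285, 0.22]
ee_rot: [[0.988, -0.157, -0.0], [-0.157, -0.988, 0.0], [-0.0, -0.0, -1.0]]
wrist_force: [0.2, 1.0, 0.6]
gripper_width: 0.004
gripper_force: 0.0
[ 0.47235478 -0.02852061  0.22001008] 2.3 [0.15998589 1.03818174 0.57525763] 0.004444448466433683
```

View pics/w1.png

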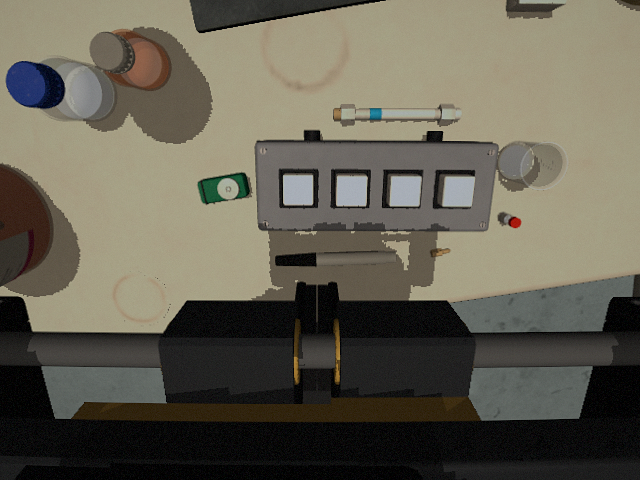

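The wrist view shows the keys from left to right at (298,189), (350,189), (403,189), (456,190), with the fingertips at (317,290) and the box's long sides level in the picture. I'll measure the keys here.

Run:
```python
from h import *
im=cv2.imread('pics/w1.png')
c=optics.get_calibration('wrist')
ks=sorted(keys(im,165,400,1600,(265,150,490,225)),key=lambda a:a[0][0][0])
P=cast('wrist',[a[0] for a,b in ks],0.076,c)
print([(np.round(a[0],1),np.round(a[1],1),b) for a,b in ks]);print(np.round(P,4))
s=sense();R=np.array(s['ee_rot']);print(np.round((P-s['tcp_pos'])@R*10,3))
```

```text
[(array([297., 190.]), array([28., 28.]), 738.5), (array([351.5, 191. ]), array([28., 29.]), 765.5), (array([405., 191.]), array([28., 30.]), 764.0), (array([458., 191.]), array([28., 30.]), 744.5)]
[[ 0.4982 -0.0164  0.076 ]
 [ 0.4896 -0.0642  0.076 ]
 [ 0.4821 -0.1113  0.076 ]
 [ 0.4747 -0.1584  0.076 ]]
[[ 0.235 -0.161  1.442]
 [ 0.226  0.324  1.441]
 [ 0.226  0.801  1.441]
 [ 0.227  1.278  1.441]]
```

```bash
python3 -m pendant '[[[0.23,-0.16,0.4,0],[0.23,-0.16,0.8,0],[0.23,-0.16,1,0],[0.23,-0.16,1,0]]]'; python3 -m pendant '[[[0,0,0.3,0],[0,0,0.35,0],[0,0,0.38,0],[0,0,0.38,0],[0,0,0.38,0]]]'
```

```text
time_s: 2.75
tcp_pos: [0.4956, -0.0174, 0.1173]
ee_rot: [[0.987, -0.159, -0.007], [-0.159, -0.987, -0.001], [-0.007, 0.002, -1.0]]
wrist_force: [-0.5, 0.3, -0.3]
gripper_width: 0.007
gripper_force: 0.0
time_s: 3.25
tcp_pos: [0.4996, -0.0171, 0.0834]
ee_rot: [[0.987, -0.159, 0.003], [-0.159, -0.987, 0.0], [0.003, -0.001, -1.0]]
wrist_force: [-0.3, 0.4, -0.2]
gripper_width: 0.003
gripper_force: 0.0
```

```bash
python3 -m pendant '[[[0,0,0.04,0],[0,0,0.04,0],[0,0,0.04,0]]]'|head -4; for i in 1 2 3; do python3 -m pendant '[[[0,0,0.01,0],[0,0,0.01,0]]]'|grep -E 'tcp|wrist'; done
```

```text
time_s: 3.55
tcp_pos: [0.4986, -0.0173, 0.0781]
ee_rot: [[0.987, -0.159, 0.0], [-0.159, -0.987, -0.0], [0.0, -0.0, -1.0]]
wrist_force: [0.2, 1.1, 0.2]
tcp_pos: [0.4985, -0.0173, 0.0768]
wrist_force: [0.8, -0.6, -0.5]
tcp_pos: [0.4985, -0.0173, 0.0758]
wrist_force: [-0.6, -0.2, -0.6]
tcp_pos: [0.4985, -0.0173, 0.0748]
wrist_force: [0.6, -0.8, -1.1]
```

```bash
python3 -m pendant '[[[0,0,0.01,0],[0,0,0.01,0]]]'|grep -E 'tcp|wrist';python3 -m pendant '[[[0,0,0.01,0],[0,0,0.01,0]]]'|grep -E 'tcp|wrist'
```

```text
tcp_pos: [0.4985, -0.0173, 0.0738]
wrist_force: [1.0, 0.5, -0.1]
tcp_pos: [0.4985, -0.0173, 0.0728]
wrist_force: [0.1, 0.6, 0.3]
```

```bash
for i in 1 2 ; do python3 -m pendant '[[[0,0,0.005,0],[0,0,0.005,0]]]'|grep -E 'tcp|wrist'; done
```

```text
tcp_pos: [0.4986, -0.0173, 0.0724]
wrist_force: [0.8, 0.4, -0.4]
tcp_pos: [0.4986, -0.0173, 0.0719]
wrist_force: [-0.3, 0.5, -0.4]
```

```bash
python3 -m pendant '[[[0,0,0.005,0],[0,0,0.005,0]]]'|grep -E 'tcp|wrist'
```

```text
tcp_pos: [0.4986, -0.0173, 0.0714]
wrist_force: [0.9, -0.6, 0.5]
```

```bash
python3 -m pendant '[[[0,0,0.005,0],[0,0,0.005,0]]]'|grep -E 'tcp|wrist'; python3 -m pendant '[[[0,0,0.003,0],[0,0,0.003,0]]]'|grep -E 'tcp|wrist'
```

```text
tcp_pos: [0.4986, -0.0173, 0.0709]
wrist_force: [-0.0, -0.1, 0.2]
tcp_pos: [0.4986, -0.0173, 0.0706]
wrist_force: [0.0, 0.5, 0.8]
```

```bash
python3 -m pendant '[[[0,0,0.003,0],[0,0,0.003,0]]]'|grep -E 'tcp|wrist'
python3 - <<'E'
from h import *
cv2.imwrite('pics/s2.png',cv2.resize(optics.capture('scene')[200:340,240:430],(760,560),interpolation=2)[:,:,::-1])
E
```

```text
tcp_pos: [0.4986, -0.0173, 0.0703]
wrist_force: [-0.3, -0.3, 0.4]
```

View pics/s2.png

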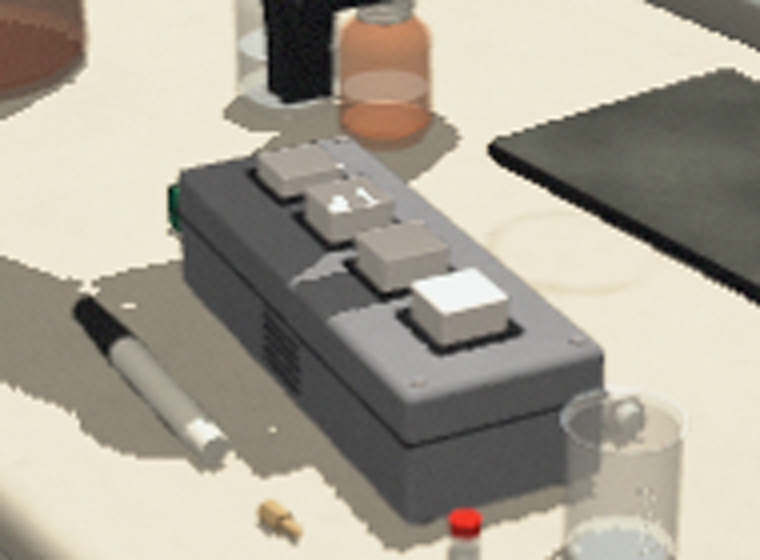

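The fingertips end at about crop (300,98), above key 1 at (300,165) and not on it. I'll compare that with the projected TCP.

Run:
```python
from h import *
s=sense();print(s['time_s'],s['tcp_pos'],s['gripper_width'])
for n in('scene','side'):
  c=optics.get_calibration(n);T=np.array(c['camera_from_world'])
  pts=np.array([s['tcp_pos'],[.4982,-.0164,.0715],[.4747,-.1584,.076],[.4985,-.0173,.1]])
  p=cv2.projectPoints(pts,cv2.Rodrigues(T[:3,:3])[0],T[:3,3],np.array(c['camera_matrix']),np.array(c['distortion']))[0][:,0]
  print(n,np.round(p,1).tolist(), [((q-[240,200])*4).round().tolist() for q in p] if n=='scene' else '')
cv2.imwrite('pics/sd2.png',cv2.resize(optics.capture('side')[150:350,220:420],(600,600),interpolation=2)[:,:,::-1])
```

```text
5.8 [ 0.49858997 -0.01727546  0.07033516] 0.002361784619711901
scene [[314.9, 240.2], [314.4, 239.5], [354.1, 272.1], [314.4, 224.0]] [[300.0, 161.0], [298.0, 158.0], [456.0, 288.0], [298.0, 96.0]]
side [[325.0, 231.1], [324.7, 230.3], [309.3, 312.3], [324.8, 222.6]]
```

View pics/sd2.png

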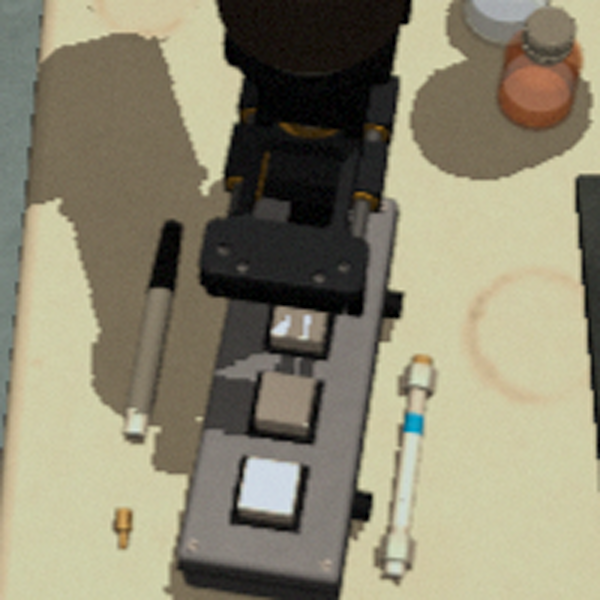

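Run:
```python
from h import *
s=sense();c=optics.get_calibration('wrist');T=np.array(c['camera_from_world']);R=np.array(s['ee_rot']);p0=s['tcp_pos']
pts=[p0-R[:,2]*h for h in(0,.01,.02,.03,.04,.06)]+[p0-R[:,2]*h+R[:,0]*.0095 for h in(0,.03)]+[p0+R[:,0]*dx for dx in(.02,.03)]
p=cv2.projectPoints(np.array(pts),cv2.Rodrigues(T[:3,:3])[0],T[:3,3],np.array(c['camera_matrix']),np.array(c['distortion']))[0][:,0]
print(np.round(p,1).tolist()); print('cam in tool',np.round(R.T@(-T[:3,:3].T@T[:3,3]-p0),3),np.round(T[:3,:3]@R,2).tolist())
im=optics.capture('wrist');cv2.imwrite('pics/w2.png',im[:,:,::-1])
```

```text
[[314.6, 275.9], [314.5, 283.1], [314.4, 291.1], [314.3, 300.0], [314.2, 309.8], [314.0, 333.2], [314.5, 259.4], [314.3, 281.3], [314.5, 240.8], [314.5, 222.4]]
cam in tool [ 0.079  0.001 -0.194] [[-0.0, 1.0, -0.0], [-0.96, -0.0, -0.29], [-0.29, 0.0, 0.96]]
```

View pics/w2.png

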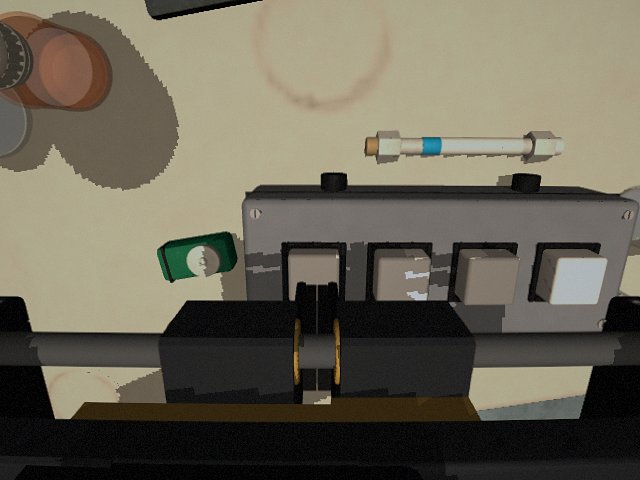

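Both views agree that the fingertips end about 30 mm behind the reported TCP: the wrist tip edge is at row 282, and the scene tip is at crop (300,98). So they are still about 28 mm above key 1. I'll go on down by feel.

```bash
python3 -m pendant '[[[0,0,0.1,0],[0,0,0.2,0],[0,0,0.2,0],[0,0,0.2,0]]]'|grep -E 'tcp|wrist'; for i in 1 2 ; do python3 -m pendant '[[[0,0,0.01,0],[0,0,0.01,0]]]'|grep -E 'tcp|wrist'; done
```

```text
tcp_pos: [0.4982, -0.0174, 0.0497]
wrist_force: [-0.6, 0.5, 0.7]
tcp_pos: [0.4987, -0.0173, 0.0494]
wrist_force: [-0.6, -0.5, 0.8]
tcp_pos: [0.4986, -0.0172, 0.0484]
wrist_force: [0.0, 0.2, 0.3]
```

```bash
python3 -m pendant '[[[0,0,0.01,0],[0,0,0.01,0]]]'|grep -E 'tcp|wrist'; python3 -m pendant '[[[0,0,0.01,0],[0,0,0.01,0]]]'|grep -E 'tcp|wrist'
```

```text
tcp_pos: [0.4985, -0.0173, 0.0473]
wrist_force: [-0.6, -0.3, -0.9]
tcp_pos: [0.4985, -0.0173, 0.0462]
wrist_force: [0.2, 0.1, 0.2]
```

```bash
python3 -m pendant '[[[0,0,0.01,0],[0,0,0.01,0]]]'|grep -E 'tcp|wrist'
```

```text
tcp_pos: [0.4985, -0.0173, 0.0452]
wrist_force: [-0.2, -0.8, 0.5]
```

```bash
python3 -m pendant '[[[0,0,0.005,0],[0,0,0.005,0]]]'|grep -E 'tcp|wrist'
```

```text
tcp_pos: [0.4986, -0.0173, 0.0448]
wrist_force: [-0.8, 0.2, 0.2]
```

```bash
python3 -m pendant '[[[0,0,0.005,0],[0,0,0.005,0]]]'|grep -E 'tcp|wrist'
```

```text
tcp_pos: [0.4985, -0.0173, 0.0443]
wrist_force: [0.5, -0.6, 0.4]
```

```bash
python3 -m pendant '[[[0,0,0.005,0],[0,0,0.005,0]]]'|grep -E 'tcp|wrist'
```

```text
tcp_pos: [0.4986, -0.0173, 0.0438]
wrist_force: [0.0, 0.3, 0.9]
```

```bash
python3 -m pendant '[[[0,0,0.005,0],[0,0,0.005,0]]]'|grep -E 'tcp|wrist'
```

```text
tcp_pos: [0.4985, -0.0173, 0.0433]
wrist_force: [-0.1, -0.4, 0.6]
```

```bash
python3 -m pendant '[[[0,0,0.005,0],[0,0,0.005,0]]]'|grep -E 'tcp|wrist'
```

```text
tcp_pos: [0.4986, -0.0173, 0.0428]
wrist_force: [-0.7, -0.8, 0.3]
```

```bash
python3 -m pendant '[[[0,0,0.005,0],[0,0,0.005,0]]]'|grep -E 'tcp|wrist'
```

```text
tcp_pos: [0.4986, -0.0173, 0.0423]
wrist_force: [0.8, 0.1, -0.6]
```

Run:
```python
from h import *
print(sense()['time_s'])
a=optics.capture('scene')[200:270,260:390];cv2.imwrite('pics/s3.png',cv2.resize(a,(780,420),interpolation=2)[:,:,::-1])
```

```text
8.5
```

View pics/s3.png

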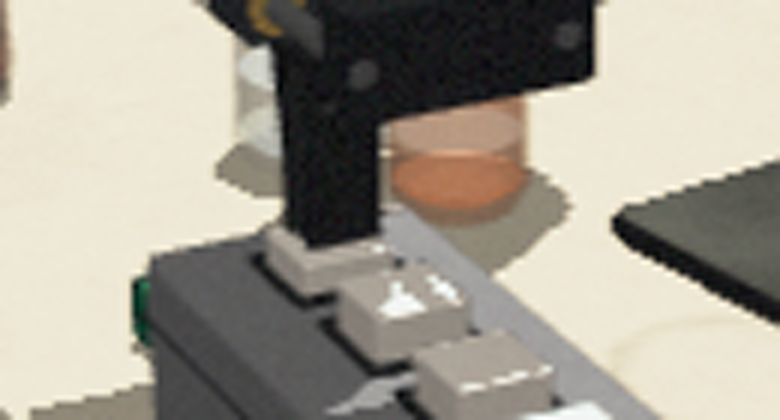

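The fingertips end at crop (340,245), inside key 1's top face, so they are at most a few millimetres above it.

```bash
python3 -m pendant '[[[0,0,0.005,0],[0,0,0.005,0]]]'|grep -E 'tcp|wrist'
```

```text
tcp_pos: [0.4986, -0.0173, 0.0418]
wrist_force: [0.0, -0.2, 0.1]
```

```bash
python3 -m pendant '[[[0,0,0.005,0],[0,0,0.005,0]]]'|grep -E 'tcp|wrist'
```

```text
tcp_pos: [0.4986, -0.0173, 0.0413]
wrist_force: [-0.1, -0.5, -0.9]
```

```bash
python3 -m pendant '[[[0,0,0.005,0],[0,0,0.005,0]]]'|grep -E 'tcp|wrist'
```

```text
tcp_pos: [0.4986, -0.0173, 0.0408]
wrist_force: [-0.3, 1.1, 0.1]
```

```bash
python3 -m pendant '[[[0,0,0.005,0],[0,0,0.005,0]]]'|grep -E 'tcp|wrist'
```

```text
tcp_pos: [0.4987, -0.0173, 0.0405]
wrist_force: [-1.5, 0.3, 1.5]
```

```bash
python3 -m pendant '[[[0,0,0.003,0],[0,0,0.003,0]]]'|grep -E 'tcp|wrist'
```

```text
tcp_pos: [0.4987, -0.0173, 0.0404]
wrist_force: [-1.9, -0.3, 2.9]
```

Contact on key 1: 2.9 N at TCP z 0.0405, still firm. On to key 2; a raised key should be met about 4.5 mm higher.

```bash
python3 -m pendant '[[[0,0,-0.15,0],[0,0,-0.15,0],[0,0.25,-0.15,0],[0,0.48,-0.15,0],[0,0.48,-0.15,0],[0,0.48,-0.1,0],[0,0.48,-0.08,0],[0,0.48,-0.08,0]]]'|grep -E 'time|tcp|wrist'
```

```text
time_s: 10.35
tcp_pos: [0.4907, -0.0641, 0.0473]
wrist_force: [0.3, 0.1, -0.0]
```

```bash
python3 -m pendant '[[[0,0,0.01,0],[0,0,0.01,0]]]'|grep -E 'tcp|wrist'
```

```text
tcp_pos: [0.491, -0.0643, 0.0469]
wrist_force: [-0.5, 0.5, 0.2]
```

```bash
python3 -m pendant '[[[0,0,0.005,0],[0,0,0.005,0]]]'|grep -E 'tcp|wrist'
```

```text
tcp_pos: [0.491, -0.0645, 0.0466]
wrist_force: [-0.6, -1.3, 0.7]
```

```bash
python3 -m pendant '[[[0,0,0.005,0],[0,0,0.005,0]]]'|grep -E 'tcp|wrist'
```

```text
tcp_pos: [0.491, -0.0647, 0.046]
wrist_force: [-0.7, 0.8, 0.6]
```

```bash
python3 -m pendant '[[[0,0,0.003,0],[0,0,0.003,0]]]'|grep -E 'tcp|wrist'
```

```text
tcp_pos: [0.4909, -0.0647, 0.0457]
wrist_force: [0.1, -0.2, 0.2]
```

```bash
python3 -m pendant '[[[0,0,0.003,0],[0,0,0.003,0]]]'|grep -E 'tcp|wrist'
```

```text
tcp_pos: [0.4909, -0.0647, 0.0454]
wrist_force: [0.2, -0.8, 0.3]
```

```bash
python3 -m pendant '[[[0,0,0.004,0],[0,0,0.004,0]]]'|grep -E 'tcp|wrist'
```

```text
tcp_pos: [0.491, -0.0647, 0.0451]
wrist_force: [0.1, -0.6, 1.3]
```

```bash
python3 -m pendant '[[[0,0,0.003,0],[0,0,0.003,0]]]'|grep -E 'tcp|wrist'
```

```text
tcp_pos: [0.491, -0.0647, 0.0451]
wrist_force: [-1.2, -0.1, 3.4]
```

```bash
python3 -m pendant '[[[0,0,0.003,0],[0,0,0.003,0]]]'|grep -E 'tcp|wrist'
```

```text
tcp_pos: [0.491, -0.0647, 0.0447]
wrist_force: [-1.0, -0.6, 4.1]
```

Key 2 is met at 0.0451, 4.6 mm higher, and it yields at 4 N, so it is raised. Now keys 3 and 4.

```bash
python3 -m pendant '[[[0,0,-0.12,0],[0,0,-0.12,0],[0,0.25,-0.12,0],[0,0.48,-0.12,0],[0,0.48,-0.12,0],[0,0.48,-0.04,0],[0,0.48,-0.015,0],[0,0.48,-0.015,0]]]'|grep -E 'time|tcp|wrist'; python3 -m pendant '[[[0,0,0.006,0],[0,0,0.006,0]]]'|grep -E 'tcp|wrist'
```

```text
time_s: 12.75
tcp_pos: [0.4829, -0.1116, 0.0453]
wrist_force: [-0.2, 0.0, -0.2]
tcp_pos: [0.4835, -0.1116, 0.0452]
wrist_force: [-0.7, -0.5, 0.2]
```

```bash
python3 -m pendant '[[[0,0,0.003,0],[0,0,0.003,0]]]'|grep -E 'tcp|wrist'
```

```text
tcp_pos: [0.4834, -0.1119, 0.0451]
wrist_force: [-1.0, 0.2, -0.2]
```

```bash
python3 -m pendant '[[[0,0,0.003,0],[0,0,0.003,0]]]'|grep -E 'tcp|wrist'
```

```text
tcp_pos: [0.4835, -0.1119, 0.0451]
wrist_force: [-1.4, 1.3, 3.0]
```

Key 3: 3 N at 0.0451, so it is raised.

```bash
python3 -m pendant '[[[0,0,-0.12,0],[0,0,-0.12,0],[0,0.25,-0.12,0],[0,0.48,-0.12,0],[0,0.48,-0.12,0],[0,0.48,-0.04,0],[0,0.48,-0.015,0],[0,0.48,-0.015,0]]]'|grep -E 'time|tcp|wrist'; python3 -m pendant '[[[0,0,0.006,0],[0,0,0.006,0]]]'|grep -E 'tcp|wrist'
```

```text
time_s: 14.15
tcp_pos: [0.4753, -0.1589, 0.0455]
wrist_force: [-0.6, 0.1, 0.9]
tcp_pos: [0.4758, -0.159, 0.0456]
wrist_force: [0.3, -0.4, -0.0]
```

```bash
python3 -m pendant '[[[0,0,0.004,0],[0,0,0.004,0]]]'|grep -E 'tcp|wrist'
```

```text
tcp_pos: [0.4758, -0.1593, 0.0453]
wrist_force: [-0.5, 0.3, -1.2]
```

```bash
python3 -m pendant '[[[0,0,0.003,0],[0,0,0.003,0]]]'|grep -E 'tcp|wrist'
```

```text
tcp_pos: [0.4758, -0.1594, 0.0451]
wrist_force: [-0.6, -0.3, 1.9]
```

```bash
python3 -m pendant '[[[0,0,0.003,0],[0,0,0.003,0]]]'|grep -E 'tcp|wrist'
```

```text
tcp_pos: [0.4758, -0.1594, 0.045]
wrist_force: [-0.1, 0.5, 4.4]
```

Key 4 answers like 2 and 3, so key 1 (leftmost) is the latched one. I'll go back and press it.

```bash
python3 -m pendant '[[[0,0,-0.12,0],[0,0,-0.12,0],[0,-0.35,-0.12,0],[0,-0.7,-0.12,0],[0,-0.96,-0.12,0],[0,-0.96,-0.12,0]]]'|grep -E 'tcp'; python3 -m pendant '[[[0,-0.3,0,0],[0,-0.48,0,0],[0,-0.48,0,0],[0,-0.48,0.08,0],[0,-0.48,0.15,0],[0,-0.48,0.15,0],[0,-0.48,0.15,0]]]'|grep -E 'time|tcp|wrist'
```

```text
tcp_pos: [0.4916, -0.0625, 0.0563]
time_s: 16.25
tcp_pos: [0.4981, -0.018, 0.0411]
wrist_force: [0.0, -0.5, -0.0]
```

```bash
python3 -m pendant '[[[0,0,0.01,0],[0,0,0.02,0],[0,0,0.02,0],[0,0,0.02,0]]]'|grep -E 'tcp|wrist'
```

```text
tcp_pos: [0.4984, -0.0177, 0.0403]
wrist_force: [-1.1, -1.2, 5.5]
```

```bash
python3 -m pendant '[[[0,0,0.01,0],[0,0,0.02,0],[0,0,0.02,0],[0,0,0.02,0]]]'|grep -E 'tcp|wrist'; python3 -m pendant '[[[0,0,0.01,0],[0,0,0.02,0],[0,0,0.02,0]]]'|grep -E 'tcp|wrist'
```

```text
tcp_pos: [0.4985, -0.0178, 0.039]
wrist_force: [-2.9, -0.5, 10.2]
tcp_pos: [0.4985, -0.0177, 0.0373]
wrist_force: [-4.2, -1.8, 12.4]
```

```bash
python3 -m pendant '[[[0,0,0.01,0],[0,0,0.02,0],[0,0,0.02,0]]]'|grep -E 'tcp|wrist'
```

```text
tcp_pos: [0.4985, -0.0178, 0.0355]
wrist_force: [-5.0, -0.4, 14.3]
```

Pressed 9.6 mm down at about 14 N, past the 7 mm release point. I'll lift, then check by feel that it sprang up.

```bash
python3 -m pendant '[[[0,0,-0.1,0],[0,0,-0.3,0],[0,0,-0.7,0],[0,0,-1,0],[0,0,-1,0],[0,0,-1,0]]]'|grep -E 'time|tcp|wrist'; python3 -m pendant '[[[0,-0.3,-0.3,0],[-0.4,-0.6,-0.6,0],[-0.7,-0.6,-0.6,0],[-0.7,-0.6,-0.6,0],[-0.7,-0.6,-0.6,0]]]'|grep -E 'time|tcp|wrist'
python3 - <<'E'
from h import *
im=optics.capture('side')[:,:,::-1].copy();ks=keys(im,165,100,900,(298,215,342,335))
print(np.round(cast('side',[a[0] for a,b in ks],0.076),4) if ks else None)
cv2.imwrite('pics/s9.png',cv2.resize(optics.capture('scene')[200:360,240:430],(760,600),interpolation=2)[:,:,::-1])
E
```

```text
time_s: 18.25
tcp_pos: [0.4986, -0.0171, 0.134]
wrist_force: [-0.4, 0.4, -0.4]
time_s: 18.75
tcp_pos: [0.4382, 0.0532, 0.1928]
wrist_force: [0.6, -0.0, -0.3]
[[ 0.4747 -0.157   0.076 ]
 [ 0.4824 -0.1098  0.076 ]
 [ 0.4902 -0.0624  0.076 ]
 [ 0.4977 -0.015   0.076 ]]
```

View pics/s9.png

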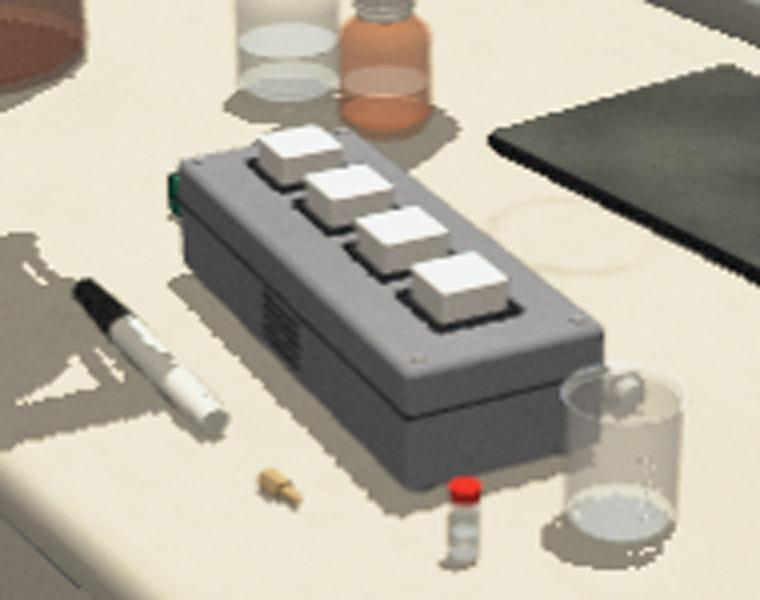

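All four keys now stand level: the leftmost, at crop (300,145), is up, and the key spacing measures 48/48/48 mm. The pen, fitting, vial and beaker are where they were.

```bash
python3 -c "
from station import r
print(r.finish_job())"
```

```text
the job is handed in; nothing more can be done
None
```

The latched key was the leftmost: I tapped all four from left to right, pressed that one in until its latch let go, and it now stands level with the others, with nothing round the box disturbed and the job handed in.

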